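# Tuck the pan handles in, index the table half a turn and load the fresh pan

### The arm

A 6-joint arm with a two-finger parallel gripper is mounted at the origin on a cart in front of the work surface, level with it; the furniture and walls round the work are solid. World frame = base frame: x ahead of the robot, y to its left, z up, the work surface at z = 0. Lengths are in m, angles in rad, forces in N, time in s.
With the tool pointing down it reaches from about 0.35 to 0.775 m from the base axis. Payload 5.5 kg.
Tool frame: the origin (TCP) lies midway between the tips of the shut fingers; the grasp point (between the pads) lies 19 mm behind it; z points along the fingers, y is the direction in which the jaws open and shut (so a half turn about z gives the same grasp; the last joint's range is limited). The gripper opens to 85 mm and grips with 20 to 120 N. Pads are 22 mm wide; open, the fingers measure 114 mm over their backs; the gripper's body (76 mm by 85 mm) begins 54 mm behind the grasp point. The pads swing forward as they close: fully open they stand 13 mm farther back than shut.
Start: joints at [0.967, 0.313, 0.046, 1.304, 0, 1.431], TCP at [0.257, 0.514, 0.231] pointing down, gripper open.
Joint ranges: [-2.76, 2.76], [-0.86, 1.69], [-1.03, 1.26], [-2.2, 2.34], [-1.47, 1.5], [-3.14, 3.14]. Speed limits (rad/s): [2.57, 2.57, 3.14, 3.14, 3.14, 3.14].

### API

Orientations are given as a 3x3 rotation matrix whose columns are the frame's x, y, z axes.
In Python, from plant import ctrl, viewer gives the robot as it stands.
- The arm moves only by the tool move_arm, never from a script. Its argument "steps" is a list of rows, each a list of 7 numbers: the shift along the tool's x, y, z in m, then the turn, a rotation vector about the tool's x, y, z in rad, then the opening in per cent of the stroke, from 0 (shut) to 100 (fully open). In form: [[dx, dy, dz, wx, wy, wz, grip], ...]. A call has 1 to 5 rows; each row is the pose to reach, as a shift and turn from the pose measured when the call began, along the tool's axes at that moment; what a row does not reach only later rows make up. A row lasts 1/8 s, in which the tool goes at most 62.5 mm and 10.7 degrees, less where a joint would pass 70% of its speed; a pose out of reach is approached as far as the arm can. A call with a gripper value outside its range is refused whole. The fingers move at their own pace and stop on an object; the grip force is fixed at half the most. Time passes only in rows, so rows that repeat a pose let the fingers close. It gives the time, the measured TCP pose, the force and the opening at its end, in the units of the state.
- ctrl.get_state(): the state, without advancing time (a new reading comes with each control period).
- viewer.get_image(name): name is "side" or "top" or "wrist"; returns (picture, depth): 400x640x3 uint8, blue, green, red; 400x640 float32, m along the optical axis (not along the pixel's ray), 0 where there is no reading.
- viewer.get_calibration(name): a dict with "fx", "fy", "cx", "cy" (pixels), "k1" (the pictures are not rectified: a ray, as slopes to the right and down, at radius r is drawn at 1 + k1 r^2 times it, then the intrinsics apply), "R" (3x3) and "t" (3): a world point X has camera coordinates R X + t; the wrist camera has in their place "hand_eye" (4x4, takes a point from camera to tool coordinates, whose origin is the TCP and whose axes are the flange's). Camera axes: x right, y down, z forward; pixel columns grow to the right and rows downward; lengths in m; the calibration is good to about 2 mm. A picture is of the moment at which its call begins: read the wrist's pose just before it. get_calibration takes no time and is no camera call.
- ctrl.sign_off(): hands the job in, once; it reports no verdict.
The state is a dict: "time_s": time; "joint_positions": joint angles; "joint_velocities": joint speeds; "effort": joint torques, N m; "ee_pos": TCP position; "eef_rot": TCP orientation; "wrist_force": force on the tool from outside, world axes, zero at the start; "torque": the same for the moment, N m; "finger_gap": finger opening in m.
Only numpy, scipy, OpenCV 4.12 (cv2) and the standard library are available. Lean on these libraries where they do the work, as an engineer would, in place of code of your own. Each camera call takes 0.05 s, during which the arm holds its last target.

### The job

Swing the handles of both pans inward so that neither sticks out past the rim of the round table, with each pan left standing on its ring and its handle not touching the other pan. Then turn the handwheel exactly two full turns clockwise (seen from above), which brings the empty red-handled pan round to the front, and then lay the grey shaft flat in that pan without dropping it. Leave the flange in its pan, and do not disturb the upright gauge block or the tape roll.

Things in the scene. Friction and masses are not known exactly. Their poses are not given: they have to be found in the camera images.
- indexer: Grey cast base of the worm-geared indexing table, fixed to the worktop. Origin on the worktop under the axis of the round table, z up. In its frame the handwheel's axis stands at x = 0, y = -190 mm; the front ring (start) is at x = -58 mm, the back ring at x = +58 mm. The gauge block stands near (+104, +124) mm and the tape roll near (+140, -75) mm.
- table_center (a point): Centre of the round steel table's flat top, 45 mm above the worktop. The table is 280 mm across (rim radius 140 mm), 12 mm thick.
- ring_a (a point): Centre of the dark inlaid ring (114 mm across) on the table top where the black-handled pan stands, 58 mm from the table's centre; turns with the table.
- ring_b (a point): The same for the red-handled pan, diametrically opposite ring_a.
- turntable (a joint): Angle of the round table in rad, 0 at the start, growing clockwise seen from above. Geared to the handwheel: a quarter of the wheel's angle, in the same direction. The worm gear holds it: pushing on a pan does not turn it.
- handwheel (a joint): Angle of the handwheel in rad, 0 at the start, growing clockwise seen from above (2 full turns = 12.57, table half round). Its axis is vertical. It turns stiffly (about 5 N at the knob) and stays where it is left; its end stops lie far outside the two turns.
- wheel_center (a point): On the vertical axis of the handwheel, 96 mm above the worktop. The wheel rim is 112 mm across, its top 81 mm above the worktop.
- knob_grip (a point): Point to grip the upright black crank knob of the handwheel, on its axis, 112 mm above the worktop; it circles the wheel's axis at 46 mm radius. The knob is 21 mm across, 47 mm tall (83 to 130 mm above the worktop) and spins freely on its pin, so a gripper can lead it round without turning.
- pan_black: Loose round steel pan (106 mm across, 28 mm high, 3 mm wall, inside 97 mm across at the floor, floor 4 mm thick, 0.35 kg) with a black handle. Origin at the centre of its underside, z up; the handle points along its +x. Starts on the front ring of the table; the flange lies in it.
- pan_black_grip (a point): Middle of the black handle's grip, 95 mm from the pan's centre and 29 mm above its underside. The grip is 58 mm long (62 to 120 mm from the pan's centre), 16 mm wide and 12 mm tall; below it the table top is free.
- pan_black_tip (a point): Outer end of the black handle, 120 mm from the pan's centre. At the start it sticks out past the table's rim. Measured clockwise (seen from above) from pointing straight outward from the table's centre, the handle starts at about 25 to 58 degrees; it is inside the rim and clear of the other pan at about 85 to 140 degrees (best near 112), so the short way in is clockwise.
- pan_red: Second pan, the same but empty and with a red handle, on the back ring at the start. Origin and axes as for the other pan.
- pan_red_grip (a point): Middle of the red handle's grip, as for the black one.
- pan_red_tip (a point): Outer end of the red handle, as for the black one; its short way inward is also clockwise.
- flange: White round flange, 62 mm across, 21 mm high, lying in the black-handled pan; to stay there. Origin at the centre of its underside.
- shaft: Grey stepped shaft, 80 mm long and 22 mm across, lying on the worktop to the left of the round table. Origin at the middle of its underside, long along its y, z up. 0.12 kg.
- shaft_mid (a point): Middle of the shaft, on its axis, 11 mm above its underside.
- gauge: White upright gauge block, 20 x 20 mm, 98 mm tall, standing free just outside the table's rim, where a handle that sticks out would sweep it over. Origin at the centre of its underside. Bystander.
- tape: Roll of masking tape, 91 mm across and 24 mm high, lying on the worktop just outside the table's rim. Origin at the centre of its underside. Bystander.

How it is judged:
On the way, in this order (a step that is already met when the one before it is completed fails the run):
1. both handles lie inside the table's rim, the pans on their rings, the handwheel not yet turned (horizontal distance between each of pan_black_tip, pan_red_tip and table_center below 0.143 m and horizontal distance between pan_black and ring_a below 0.02 m and horizontal distance between pan_red and ring_b below 0.02 m and angle between each of pan_black, pan_red's own z axis and vertical below 0.1 rad and value of joint handwheel between -0.3 and 0.3 rad), for 0.2 s.
2. the handwheel has been turned two full turns clockwise, with the handles still inside the rim (horizontal distance between each of pan_black_tip, pan_red_tip and table_center below 0.143 m and value of joint handwheel between 12.1664 and 12.9664 rad), for 0.2 s.
3. the shaft lies in the red-handled pan (horizontal distance between shaft_mid and pan_red below 0.02 m and z of shaft_mid in the frame of pan_red between 0.008 and 0.022 m), for 0.2 s.
At the end, for the whole second after the job is handed in: Handle tips within 143 mm of table centre; pans upright, within 20 mm of their rings, not pressing on each other; wheel at two turns +-0.4 rad; shaft flat in the red pan, within 20 mm of its centre; flange in the black pan; gauge upright, within 20 mm, tape within 30 mm of their starts; all at rest (all of step 2 and all of step 3 and horizontal distance between pan_black and ring_a below 0.02 m and horizontal distance between pan_red and ring_b below 0.02 m and angle between each of pan_black, pan_red, gauge's own z axis and vertical below 0.1 rad and contact force between pan_black and pan_red below 0.3 N and horizontal distance between flange and pan_black below 0.03 m and z of flange in the frame of pan_black below 0.012 m and linear speed of each of shaft, pan_red, pan_black below 0.02 m/s and distance of gauge from where it was at the start of the episode below 0.02 m and distance of tape from where it was at the start of the episode below 0.03 m); the robot touches nothing.
It fails at once if a pan is tipped (angle between any of pan_black, pan_red's own z axis and vertical above 0.35 rad).
It fails at once if the gauge block is knocked over (angle between gauge's own z axis and vertical above 0.4 rad).
It fails at once if the shaft is dropped (linear speed of shaft above 0.8 m/s and contact force between the fingers and shaft below 0.01 N).
It also fails if it takes over 72 s, if anything falls off the work surface, if the arm or the gripper's body presses on something with over 40 N, if the wrist force passes 120 N, or if a joint passes its speed limit or range.

## Working session

There is one attempt and no reset: what is moved stays moved. The work goes in short steps, Python scripts to look and compute and a tool call to move; the robot and the scene stay as the last step left them, time stands still between calls to the robot, and variables do not carry over. Pictures are saved under pics/ and viewed, and the job is handed in when it is done.

Besides the shell and the picture viewer there is one more tool, called as a command line: name --pt "numbers of a row" for each row, then --argument value for the rest. move_arm: Moves the arm, as the interface text tells. Its arguments: {"type":"object","properties":{"steps":{"type":"array"}},"required":["steps"]}

```bash
mkdir -p pics; ls
cat > h.py <<'E'
import numpy as np, cv2
from plant import ctrl, viewer
E
python3 - <<'E'
from h import *
s=ctrl.get_state()
print(s)
for n in("side","top","wrist"):
    s=ctrl.get_state()
    im,d=viewer.get_image(n); cv2.imwrite(f"pics/{n}0.png",im); np.savez(f"pics/{n}0.npz",im=im,d=d,p=s['ee_pos'],R=s['eef_rot']); print(n,viewer.get_calibration(n))
E
```

```text
pics
{'time_s': 0.0, 'joint_positions': array([9.67422627e-01, 3.14008969e-01, 4.49592609e-02, 1.30357011e+00,
       1.10908169e-05, 1.43122105e+00]), 'joint_velocities': array([ 0.00016298,  0.0011788 , -0.00127976, -0.00119435, -0.00016443,
        0.0006828 ]), 'effort': array([-1.28072075e-03, -4.80628037e+01,  2.98532331e+01,  1.93224364e-02,
       -2.56565926e-05, -3.24877661e-06]), 'ee_pos': array([0.25692763, 0.51383863, 0.23039592]), 'eef_rot': array([[-8.94359592e-01,  4.47347551e-01, -1.04382260e-03],
       [ 4.47348690e-01,  8.94358381e-01, -1.49521399e-03],
       [ 2.64671176e-04, -1.80421165e-03, -9.99998337e-01]]), 'wrist_force': array([0.69964075, 0.0085714 , 0.17871019]), 'torque': array([0.01854727, 0.00182937, 0.0098471 ]), 'finger_gap': 0.08545741442780948}
side {'fx': 453.7741698093577, 'fy': 453.7741698093577, 'cx': 324.22486543626127, 'cy': 204.07409026465942, 'k1': -0.04236952850304119, 'R': array([[-0.99876146,  0.04493583, -0.02136155],
       [ 0.04236352,  0.54286298, -0.83875212],
       [-0.02609363, -0.83861824, -0.54409427]]), 't': array([0.577158 
[... 159 characters left out ...]
97437, 'R': array([[-0.00755297, -0.99972687,  0.02211659],
       [-0.98695374,  0.00389567, -0.16095692],
       [ 0.1608268 , -0.02304375, -0.9867136 ]]), 't': array([0.09039445, 0.59160463, 0.92436986])}
wrist {'fx': 280.93222066854185, 'fy': 280.93222066854185, 'cx': 318.8019383607709, 'cy': 196.97683034134062, 'k1': -0.028826620831640153, 'hand_eye': array([[ 2.15119907e-05, -9.44817112e-01, -3.27598266e-01,
         8.34255177e-02],
       [ 9.99999727e-01, -2.21433208e-04,  7.04295147e-04,
         7.01425079e-04],
       [-7.37971242e-04, -3.27598192e-01,  9.44816850e-01,
        -1.41890840e-01],
       [ 0.00000000e+00,  0.00000000e+00,  0.00000000e+00,
         1.00000000e+00]])}
```

View pics/top0.png

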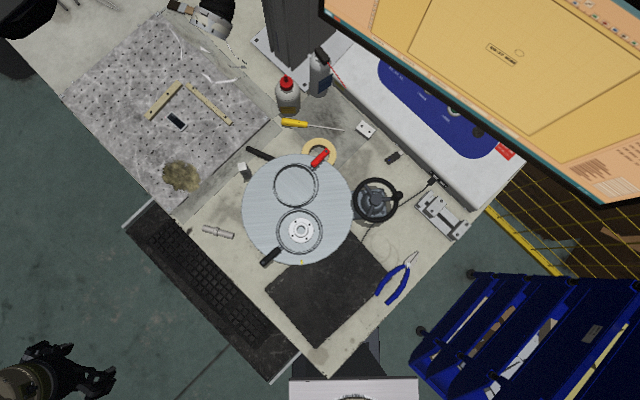

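View pics/side0.png

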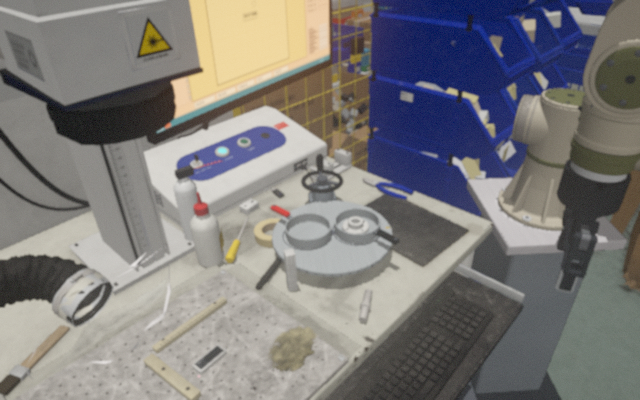

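Run:
```python
import cv2
im=cv2.imread('pics/top0.png')[130:280,190:430]; cv2.imwrite('pics/topc.png',cv2.resize(im,None,fx=3.3,fy=3.3,interpolation=cv2.INTER_CUBIC))
im=cv2.imread('pics/side0.png')[140:330,230:430]; cv2.imwrite('pics/sidec.png',cv2.resize(im,None,fx=3,fy=3,interpolation=cv2.INTER_CUBIC))
```

```text
(no output)
```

View pics/topc.png

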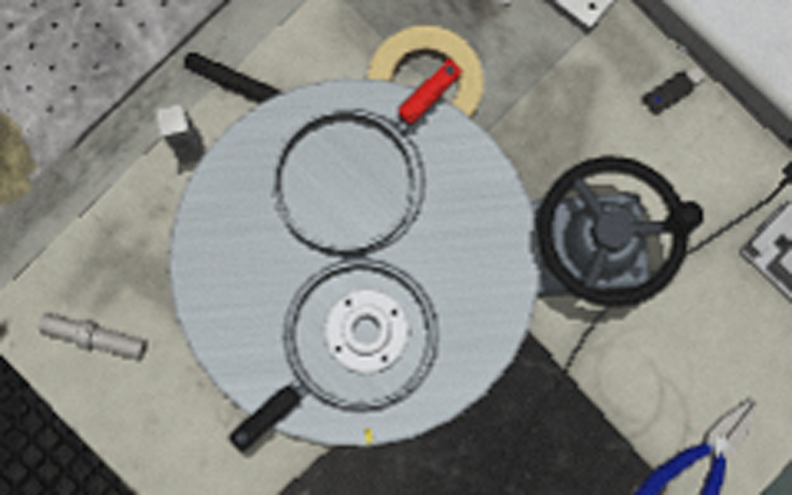

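View pics/sidec.png

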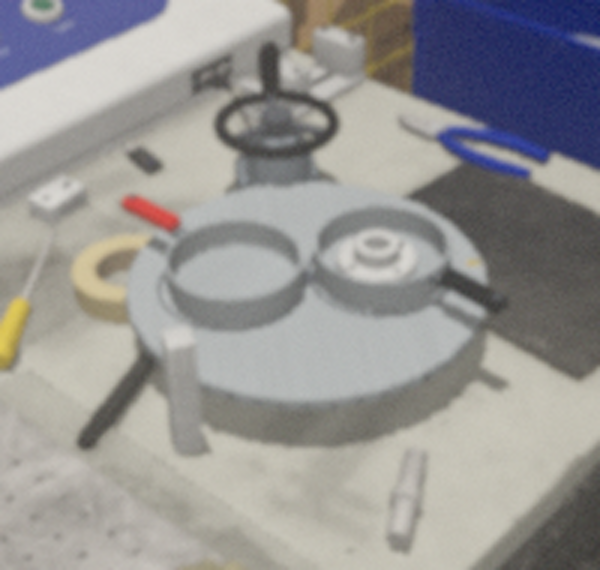

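```bash
cat >> h.py <<'E'
def und(n,u,v):
    c=viewer.get_calibration(n)
    K=np.array([[c['fx'],0,c['cx']],[0,c['fy'],c['cy']],[0,0,1]])
    p=cv2.undistortPoints(np.array([[[u,v]]],float),K,np.array([c['k1'],0,0,0]))[0,0]
    return np.array([p[0],p[1],1.]),c
def ray(n,u,v,p=None,R=None):
    d,c=und(n,u,v)
    if n=='wrist':
        H=c['hand_eye']; return p+R@H[:3,3], R@H[:3,:3]@d
    return -c['R'].T@c['t'], c['R'].T@d
def onz(n,u,v,z,p=None,R=None):
    o,d=ray(n,u,v,p,R); return o+d*(z-o[2])/d[2]
def proj(n,X,p=None,R=None):
    c=viewer.get_calibration(n)
    if n=='wrist':
        H=c['hand_eye']; Y=H[:3,:3].T@(R.T@(np.asarray(X)-p)-H[:3,3])
    else: Y=c['R']@X+c['t']
    x=Y[:2]/Y[2]; x=x*(1+c['k1']*(x@x)); return np.array([c['cx']+c['fx']*x[0],c['cy']+c['fy']*x[1]])
E
python3 - <<'E'
from h import *
im=np.load('pics/top0.npz')['im']; d=np.load('pics/top0.npz')['d']
def c(x,y): return 190+x/3.3,130+y/3.3   # crop->full
pts={'tabL':(171,262,.045),'tabR':(540,262,.045),'tabT':(355,78,.045),'tabB':(355,445,.045),'tabd':(230,395,.045),'tabe':(470,400,.045),
'panR_L':(277,182,.073),'panR_R':(424,182,.073),'panR_T':(348,110,.073),'panR_B':(348,254,.073),
'panB_L':(286,335,.073),'panB_R':(437,335,.073),'panB_T':(362,262,.073),'panB_B':(362,410,.073),
'redtip':(455,66,.08),'redroot':(407,117,.08),'bltip':(238,440,.08),'blroot':(294,395,.08),
'wL':(538,230,.081),'wR':(690,230,.081),'wT':(613,157,.081),'wB':(613,306,.081),'knob':(688,215,.125),
'shA':(42,325,.011),'shB':(144,349,.011),'gaugetop':(172,122,.098),'tapeL':(368,75,.024),'tapeR':(485,75,.024),'tapeT':(425,27,.024)}
for k,(x,y,z) in pts.items():
    u,v=c(x,y); print(k,onz('top',u,v,z).round(4), 'depthz',end=' ')
    dd=d[int(v),int(u)]; o,r=ray('top',u,v); print((o+r*dd).round(3))
# colours
hsv=cv2.cvtColor(im,cv2.COLOR_BGR2HSV)
m=((hsv[...,0]<8)|(hsv[...,0]>172))&(hsv[...,1]>150)&(hsv[...,2]>80)
m[:140]=0;m[175:]=0
ys,xs=np.nonzero(m); print(len(xs),xs.mean(),ys.mean(),onz('top',xs.mean(),ys.mean(),.08))
E
```

```text
tabL [0.5629 0.2725 0.045 ] depthz [ 0.569  0.281 -0.002]
tabR [ 0.5617 -0.0037  0.045 ] depthz [ 0.564 -0.006  0.028]
tabT [0.7045 0.1352 0.045 ] depthz [ 0.718  0.136 -0.002]
tabB [0.4272 0.1351 0.045 ] depthz [0.427 0.135 0.043]
tabd [0.4641 0.227  0.045 ] depthz [0.464 0.227 0.044]
tabe [0.4593 0.0504 0.045 ] depthz [0.459 0.05  0.046]
panR_L [0.618  0.1916 0.073 ] depthz [0.618 0.192 0.074]
panR_R [0.6176 0.0838 0.073 ] depthz [0.623 0.083 0.044]
panR_T [0.6721 0.1396 0.073 ] depthz [0.672 0.14  0.072]
panR_B [0.5645 0.1395 0.073 ] depthz [0.566 0.14  0.062]
panB_L [0.5059 0.184  0.073 ] depthz [0.508 0.186 0.046]
panB_R [0.5053 0.0753 0.073 ] depthz [0.507 0.074 0.047]
panB_T [0.5586 0.1293 0.073 ] depthz [0.559 0.129 0.072]
panB_B [0.4521 0.1294 0.073 ] depthz [0.453 0.13  0.043]
redtip [0.7037 0.0603 0.08  ] depthz [0.704 0.06  0.077]
redroot [0.665 0.096 0.08 ] depthz [0.665 0.096 0.079]
bltip [0.4315 0.2166 0.08  ] depthz [0.432 0.217 0.079]
blroot [0.4628 0.1774 0.08  ] depthz [0.463 0.178 0.077]
wL [0.5804 0.0015 0.081 ] depthz [0.581 0.001 0.079]
wR [ 0.5799 -0.1096  0.081 ] depthz [ 0.573 -0.099  0.126]
wT [ 0.6343 -0.0549  0.081 ] depthz [ 0.652 -0.069 -0.   ]
wB [ 0.5247 -0.0514  0.081 ] depthz [ 0.525 -0.052  0.077]
knob [ 0.5836 -0.0982  0.125 ] depthz [ 0.583 -0.098  0.128]
shA [0.5191 0.3761 0.011 ] depthz [0.519 0.375 0.017]
shB [0.5004 0.2974 0.011 ] depthz [0.5   0.297 0.011]
gaugetop [0.6573 0.2652 0.098 ] depthz [0.657 0.265 0.1  ]
tapeL [0.7127 0.1256 0.024 ] depthz [ 0.721  0.126 -0.004]
tapeR [0.7126 0.0338 0.024 ] depthz [ 0.72   0.032 -0.001]
tapeT [0.7518 0.0806 0.024 ] depthz [0.752 0.081 0.022]
258 411.04651162790697 154.56201550387595 [ 0.69217799 -0.14423601  0.08      ]
```

Run:
```python
from h import *
z=np.load('pics/top0.npz'); im,d=z['im'],z['d']
c=viewer.get_calibration('top')
K=np.array([[c['fx'],0,c['cx']],[0,c['fy'],c['cy']],[0,0,1]])
uv=np.stack(np.meshgrid(np.arange(640.),np.arange(400.)),-1).reshape(-1,1,2)
n=cv2.undistortPoints(uv,K,np.array([c['k1'],0,0,0]))[:,0]
dd=d.reshape(-1,1); P=(np.c_[n*dd,dd]-c['t'])@c['R']; P=P[dd[:,0]>0]
# max height grid
for x in np.arange(.35,1.2,.05):
    print('%.2f'%x,[int(1000*P[(abs(P[:,0]-x)<.025)&(abs(P[:,1]-y)<.025),2].max(initial=-.999)) for y in np.arange(.5,-.41,-.05)])
```

```text
0.35 [-127, -108, -105, -104, 2, 5, 9, 9, 9, 9, 9, 19, 19, 15, -999, -999, -999, -743, -738]
0.40 [-107, -104, -104, 2, 4, 4, 10, 8, 8, 9, 15, 15, 17, 17, 4, -999, -999, -999, -745]
0.45 [-105, -106, 3, 5, 4, 47, 84, 75, 73, 48, 15, 9, 5, 15, 5, 3, -999, -999, -999]
0.50 [-106, 2, 17, 24, 21, 49, 75, 73, 76, 50, 48, 8, 4, 5, 13, 54, 55, -999, -999]
0.55 [17, 19, 16, 14, 4, 49, 74, 76, 76, 49, 84, 88, 126, 36, 53, 53, 67, 63, 439]
0.60 [17, 17, 18, 16, 4, 49, 76, 74, 76, 50, 85, 88, 131, 40, 52, 68, 77, 524, 477]
0.65 [17, 18, 17, 17, 96, 101, 74, 76, 82, 49, 80, 83, 81, 5, 69, 610, 607, 541, 102]
0.70 [17, 17, 17, 16, 15, 21, 49, 49, 82, 84, 5, 4, 14, 70, 643, 660, 96, 104, 104]
0.75 [572, 553, 16, 16, 17, 21, 4, 3, 28, 28, 15, 24, 69, 587, 621, 99, 102, 102, -999]
0.80 [532, 546, 15, 31, 27, 17, 93, 117, 21, 187, 23, 480, 532, 547, 97, 107, 101, -999, -999]
0.85 [31, 27, 31, 30, 17, 17, 124, 182, 152, 192, 424, 475, 474, 94, 102, -999, -999, -999, -999]
0.90 [29, 30, 30, 163, 162, 126, 5, 18, 200, 376, 407, 88, 92, 94, -999, -999, -999, -999, -999]
0.95 [16, 23, 32, 160, 116, 106, 279, 310, 322, 335, 88, 89, 90, -999, -999, -999, -999, -999, -999]
1.00 [16, 32, 128, 133, 123, 18, 266, -999, 265, 126, 87, 86, -999, -999, -999, -999, -999, -999, -999]
1.05 [113, 135, 137, 148, 144, 19, 17, -999, -999, 121, 19, -999, -999, -999, -999, -999, -999, -999, -999]
1.10 [77, 11, 122, 131, 129, 15, -999, -999, -999, -999, -999, -999, -999, -999, -999, -999, -999, -999, -999]
1.15 [16, 14, 1, -999, 4, 5, -999, -999, -999, -999, -999, -999, -999, -999, -999, -999, -999, -999, -999]
```

```bash
cat >> h.py <<'E'
from scipy.spatial.transform import Rotation as Ro
def Rdown(yaw):
    a=np.radians(yaw); y=np.array([np.cos(a),np.sin(a),0]); z=np.array([0,0,-1.]); return np.c_[np.cross(y,z),y,z]
def plan(targets):
    s=ctrl.get_state(); p,R=s['ee_pos'],s['eef_rot']
    print('now',s['time_s'],p.round(4),'yaw',np.degrees(np.arctan2(R[1,1],R[0,1])).round(1),'F',s['wrist_force'].round(1),'gap',round(s['finger_gap'],4),'j6',s['joint_positions'][5].round(2))
    for pos,yaw in targets:
        t=R.T@(np.array(pos)-p); w=Ro.from_matrix(R.T@Rdown(yaw)).as_rotvec()
        print([*map(float,t.round(4)),*map(float,w.round(3))])
E
python3 - <<'E'
from h import *
plan([((.445,.202,.16),40.5)])
E
```

```text
now 0.15 [0.257  0.5139 0.2306] yaw 63.4 F [-0.2  0.4  0.1] gap 0.0853 j6 1.43
[-0.3077, -0.1948, 0.0708, -0.001, 0.0, 0.4]
```

move_arm --pt "-0.308 -0.195 0.02 0 0 0.4 60" --pt "-0.308 -0.195 0.02 0 0 0.4 60" --pt "-0.308 -0.195 0.02 0 0 0.4 60" --pt "-0.308 -0.195 0.05 0 0 0.4 60" --pt "-0.308 -0.195 0.07 0 0 0.4 60"

```text
time_s: 0.78
ee_pos: [0.4164, 0.2503, 0.1843]
eef_rot: [[-0.65, 0.76, 0.001], [0.76, 0.65, -0.0], [-0.001, 0.001, -1.0]]
wrist_force: [0.5, -0.1, -0.4]
finger_gap: 0.0514
```

Run:
```python
from h import *
plan([((.445,.202,.16),40.5),((.445,.202,.057),40.5)])
```

```text
now 0.775 [0.4164 0.2503 0.1843] yaw 40.5 F [ 0.5 -0.1 -0.4] gap 0.0514 j6 1.24
[-0.0552, -0.0097, 0.0243, 0.001, 0.001, 0.0]
[-0.0551, -0.0097, 0.1273, 0.001, 0.001, 0.0]
```

Works as expected. Move above the handle and look with the wrist camera.

move_arm --pt "-0.055 -0.01 0.024 0 0 0 60" --pt "-0.055 -0.01 0.024 0 0 0 60" --pt "-0.055 -0.01 0.024 0 0 0 60"

```text
time_s: 1.15
ee_pos: [0.4444, 0.2017, 0.1602]
eef_rot: [[-0.649, 0.761, 0.0], [0.761, 0.649, -0.0], [-0.0, 0.0, -1.0]]
wrist_force: [0.4, 1.1, -0.5]
finger_gap: 0.0512
```

Run:
```python
from h import *
s=ctrl.get_state(); im,d=viewer.get_image('wrist'); cv2.imwrite('pics/w1.png',im); np.savez('pics/w1.npz',im=im,d=d,p=s['ee_pos'],R=s['eef_rot'])
p,R=s['ee_pos'],s['eef_rot']
print(proj('wrist',np.array([.445,.202,.08]),p,R),proj('wrist',np.array([.507,.1297,.073]),p,R))
plan([((.445,.202,.057),40.5)])
```

```text
[318.06143777 204.82444892] [318.44422696 292.9477086 ]
now 1.2 [0.4443 0.2025 0.1606] yaw 40.5 F [-0.4  0.3  0.5] gap 0.0511 j6 1.13
[-0.0007, 0.0001, 0.1036, 0.001, 0.001, 0.001]
```

View pics/w1.png

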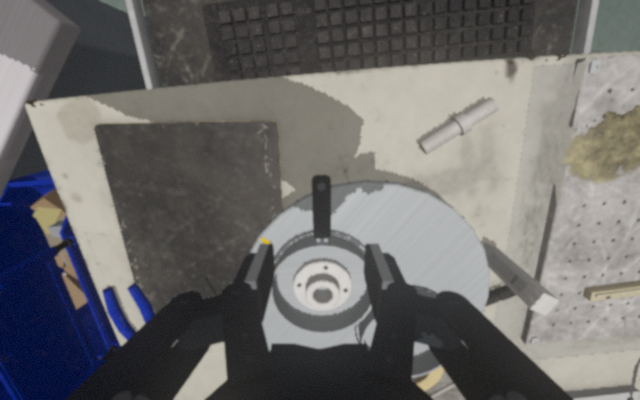

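move_arm --pt "-0.001 0.001 0.06 0 0 0 60" --pt "-0.001 0.001 0.103 0 0 0 60" --pt "-0.001 0.001 0.103 0 0 0 60" --pt "-0.001 0.001 0.103 0 0 0 0" --pt "-0.001 0.001 0.103 0 0 0 0"

```text
time_s: 1.82
ee_pos: [0.4475, 0.2033, 0.0598]
eef_rot: [[-0.651, 0.759, 0.005], [0.759, 0.651, 0.001], [-0.002, 0.005, -1.0]]
wrist_force: [-0.6, 0.9, 5.9]
finger_gap: 0.016
```

move_arm --pt "0 0 0 0 0 0 0" --pt "0 0 0 0 0 0 0"

```text
time_s: 2.08
ee_pos: [0.4477, 0.2035, 0.0604]
eef_rot: [[-0.651, 0.759, 0.006], [0.759, 0.651, 0.002], [-0.003, 0.005, -1.0]]
wrist_force: [0.6, 1.0, -2.9]
finger_gap: 0.0147
```

Run:
```python
from h import *
s=ctrl.get_state(); p=s['ee_pos']; R=s['eef_rot']
hd=np.degrees(np.arctan2(-R[1,0],-R[0,0]))
# handle dir is +-tool x
a0=np.arctan2(R[1,0],R[0,0]); print('handle dir',np.degrees(a0))
C=p[:2]-.095*np.array([np.cos(a0),np.sin(a0)]); print('implied C',C)
C=np.array([.507,.1297]); v=p[:2]-C; print(np.linalg.norm(v),np.degrees(np.arctan2(v[1],v[0])))
y0=np.degrees(np.arctan2(R[1,1],R[0,1]))
T=[]
for k in range(1,8):
    dl=-58.5/7*k; a=np.arctan2(v[1],v[0])+np.radians(dl); T.append(((*(C+np.linalg.norm(v)*np.array([np.cos(a),np.sin(a)])),p[2]),y0+dl))
plan(T)
```

```text
handle dir 130.58727350957005
implied C [0.5095126  0.13131383]
0.0946370964168199 128.79608779382664
now 2.075 [0.4477 0.2035 0.0604] yaw 40.6 F [ 0.6  1.  -2.9] gap 0.0147 j6 1.13
[-0.0014, 0.0137, 0.0001, 0.006, 0.002, 0.146]
[-0.0048, 0.0271, 0.0002, 0.006, 0.002, 0.292]
[-0.0102, 0.0398, 0.0002, 0.006, 0.001, 0.438]
[-0.0173, 0.0516, 0.0003, 0.006, 0.001, 0.583]
[-0.026, 0.0623, 0.0004, 0.006, 0.0, 0.729]
[-0.0362, 0.0715, 0.0005, 0.006, -0.0, 0.875]
[-0.0477, 0.0792, 0.0006, 0.006, -0.0, 1.021]
```

move_arm --pt "-0.001 0.013 0 0 0 0.14 0" --pt "-0.004 0.026 0 0 0 0.28 0" --pt "-0.008 0.039 0 0 0 0.42 0" --pt "-0.0145 0.0505 0 0 0 0.56 0" --pt "-0.022 0.061 0 0 0 0.7 0"

```text
time_s: 2.7
ee_pos: [0.5097, 0.2265, 0.0611]
eef_rot: [[-0.004, 1.0, 0.007], [1.0, 0.004, 0.002], [0.002, 0.007, -1.0]]
wrist_force: [1.9, -0.5, -3.4]
finger_gap: 0.0146
```

Run:
```python
from h import *
s=ctrl.get_state(); p=s['ee_pos']; R=s['eef_rot']
print('implied C',p-.095*R[:,0],'handle',np.degrees(np.arctan2(R[1,0],R[0,0])))
C=np.array([.509,.1305]); 
for h in (90.5,81,72):
  a=np.radians(h); plan([((*(C+.095*np.array([np.cos(a),np.sin(a)])),.060),h-90)])
```

```text
implied C [0.51007595 0.13148975 0.06092659] handle 90.23820308899768
now 2.7 [0.5097 0.2265 0.0611] yaw 0.2 F [ 1.9 -0.5 -3.4] gap 0.0146 j6 1.84
[-0.001, -0.0015, 0.0011, 0.007, -0.002, -0.005]
now 2.7 [0.5097 0.2265 0.0611] yaw 0.2 F [ 1.9 -0.5 -3.4] gap 0.0146 j6 1.84
[-0.0022, 0.0142, 0.0012, 0.007, -0.002, 0.161]
now 2.7 [0.5097 0.2265 0.0611] yaw 0.2 F [ 1.9 -0.5 -3.4] gap 0.0146 j6 1.84
[-0.0058, 0.0286, 0.0013, 0.007, -0.003, 0.318]
```

move_arm --pt "-0.002 0.014 0.0005 0 0 0.16 0" --pt "-0.006 0.0285 0.0005 0 0 0.32 0" --pt "-0.006 0.0285 0.0005 0 0 0.32 0" --pt "-0.006 0.0285 0.0005 0 0 0.32 50" --pt "-0.006 0.0285 0.0005 0 0 0.32 50"

```text
time_s: 3.32
ee_pos: [0.5376, 0.2207, 0.061]
eef_rot: [[0.309, 0.951, 0.007], [0.951, -0.309, 0.002], [0.004, 0.006, -1.0]]
wrist_force: [0.9, -0.4, 0.3]
finger_gap: 0.0425
```

move_arm --pt "0 0 -0.05 0 0 0 60" --pt "0 0 -0.11 0 0 0 60" --pt "0 0 -0.14 0 0 0 60"

```text
time_s: 3.7
ee_pos: [0.5374, 0.2211, 0.205]
eef_rot: [[0.307, 0.952, 0.012], [0.952, -0.307, 0.003], [0.006, 0.011, -1.0]]
wrist_force: [-0.1, 0.4, -0.3]
finger_gap: 0.0514
```

Run:
```python
from h import *
im,d=viewer.get_image('top'); cv2.imwrite('pics/top1.png',im)
im=im[110:280,190:430]; cv2.imwrite('pics/top1c.png',cv2.resize(im,None,fx=3.3,fy=3.3,interpolation=cv2.INTER_CUBIC))
s=ctrl.get_state(); im,d=viewer.get_image('wrist'); cv2.imwrite('pics/w2.png',im)
C=np.array([.6205,.138]);a=np.radians(-43.5)
g=C+.095*np.array([np.cos(a),np.sin(a)])
plan([((*g,.16),46.5)])
```

```text
now 3.8 [0.5385 0.2214 0.2059] yaw -17.9 F [-0.  -0.1  0. ] gap 0.0513 j6 2.14
[-0.0955, 0.1887, 0.0476, 0.016, 0.0, -1.124]
```

View pics/top1c.png

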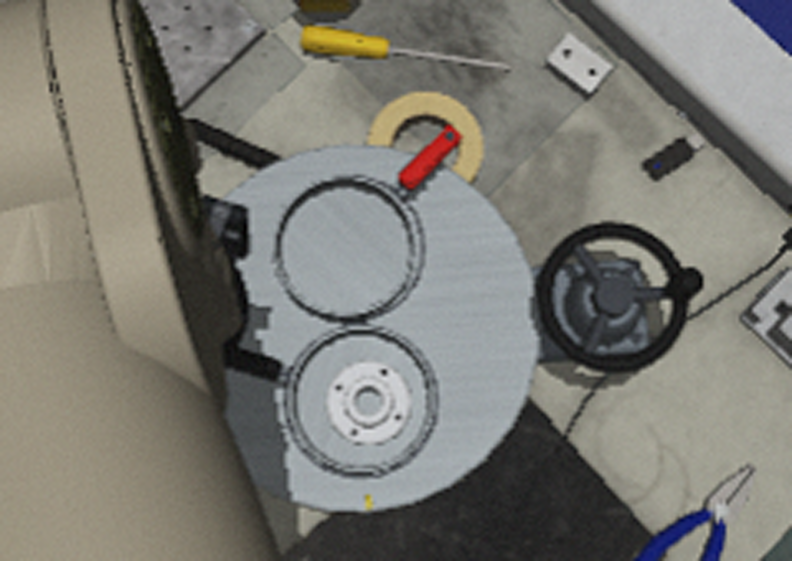

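View pics/w2.png

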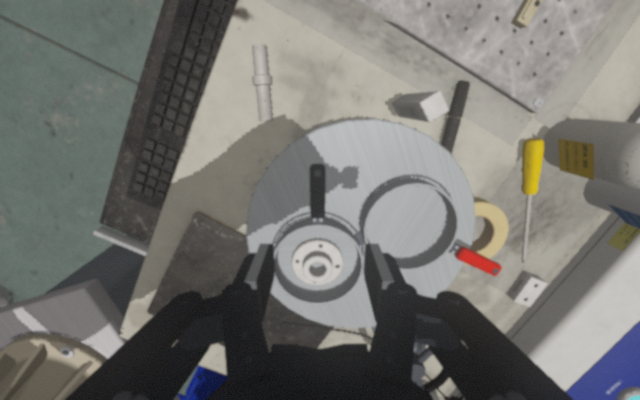

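move_arm --pt "-0.016 0.031 0.0 0 0 -0.18 60" --pt "-0.032 0.063 0.0 0 0 -0.37 60" --pt "-0.048 0.094 0.0 0 0 -0.56 60" --pt "-0.064 0.126 0.01 0 0 -0.75 60" --pt "-0.08 0.157 0.02 0 0 -0.93 60"

```text
time_s: 4.42
ee_pos: [0.6636, 0.0964, 0.186]
eef_rot: [[-0.585, 0.811, 0.014], [0.811, 0.585, 0.004], [-0.005, 0.013, -1.0]]
wrist_force: [0.8, 1.0, 0.0]
finger_gap: 0.0515
```

Run:
```python
from h import *
C=np.array([.6205,.138]);a=np.radians(-43.5)
g=C+.095*np.array([np.cos(a),np.sin(a)]); print(g)
plan([((*g,.16),46.5)])
```

```text
[0.68941057 0.07260632]
now 4.425 [0.6636 0.0964 0.186 ] yaw 35.8 F [0.8 1.  0. ] gap 0.0515 j6 0.97
[-0.0343, 0.0066, 0.0263, 0.013, 0.006, -0.187]
```

move_arm --pt "-0.034 0.007 0.026 0.013 0.006 -0.187 60" --pt "-0.034 0.007 0.026 0.013 0.006 -0.187 60" --pt "-0.034 0.007 0.026 0.013 0.006 -0.187 60"

```text
time_s: 4.8
ee_pos: [0.6886, 0.0734, 0.1595]
eef_rot: [[-0.725, 0.689, -0.002], [0.689, 0.725, -0.0], [0.001, -0.001, -1.0]]
wrist_force: [-0.9, 0.5, 0.3]
finger_gap: 0.0511
```

Run:
```python
from h import *
s=ctrl.get_state(); im,d=viewer.get_image('wrist'); cv2.imwrite('pics/w3.png',im); p,R=s['ee_pos'],s['eef_rot']
np.savez('pics/w3.npz',im=im,d=d,p=p,R=R)
hsv=cv2.cvtColor(im,cv2.COLOR_BGR2HSV)
m=(((hsv[...,0]<8)|(hsv[...,0]>172))&(hsv[...,1]>150)&(hsv[...,2]>80)).astype(np.uint8)
cs,_=cv2.findContours(m,0,2)
for c in cs:
    if cv2.contourArea(c)>100:
        r=cv2.minAreaRect(c); print(r); q=cv2.boxPoints(r)
        print(np.array([onz('wrist',*x,.078,p,R) for x in q]).round(4), onz('wrist',*r[0],.08,p,R))
plan([((*(.6894,.0726),.057),46.5)])
```

```text
((585.5994873046875, 325.6306457519531), (79.54966735839844, 41.08053207397461), 26.146841049194336)
[[0.9449 0.1473 0.078 ]
 [0.9158 0.1827 0.078 ]
 [1.0141 0.2186 0.078 ]
 [1.0516 0.1823 0.078 ]] [0.9756236  0.18193005 0.08      ]
((324.0, 196.0), (62.0, 16.0), 90.0)
[[0.6633 0.0958 0.078 ]
 [0.6722 0.1052 0.078 ]
 [0.7128 0.0678 0.078 ]
 [0.7032 0.0577 0.078 ]] [0.68658174 0.08281506 0.08      ]
now 4.85 [0.6889 0.0739 0.1605] yaw 46.5 F [-0.3  0.7 -0.9] gap 0.0513 j6 0.75
[-0.0013, -0.0005, 0.1035, -0.0, -0.0, 0.0]
```

View pics/w3.png

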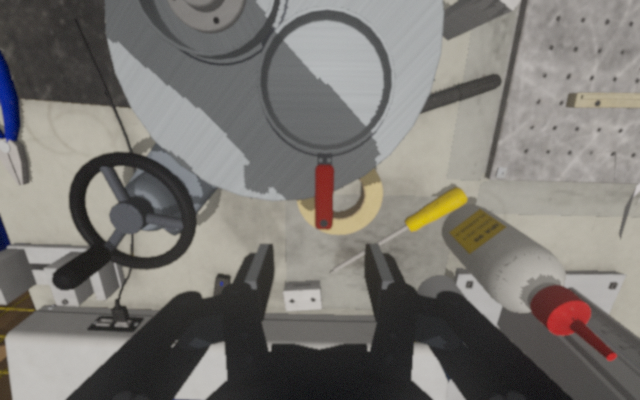

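move_arm --pt "0.001 0.004 0.05 0 0 0 60" --pt "0.001 0.004 0.103 0 0 0 60" --pt "0.001 0.004 0.103 0 0 0 60" --pt "0.001 0.004 0.103 0 0 0 0" --pt "0.001 0.004 0.103 0 0 0 0"

```text
time_s: 5.48
ee_pos: [0.693, 0.0776, 0.0612]
eef_rot: [[-0.726, 0.688, 0.005], [0.688, 0.726, -0.0], [-0.004, 0.003, -1.0]]
wrist_force: [0.6, -0.4, 3.7]
finger_gap: 0.0157
```

move_arm --pt "0 0 0 0 0 0 0" --pt "0 0 0 0 0 0 0"

```text
time_s: 5.72
ee_pos: [0.694, 0.0775, 0.0625]
eef_rot: [[-0.725, 0.688, 0.008], [0.688, 0.725, -0.001], [-0.006, 0.005, -1.0]]
wrist_force: [1.3, 0.3, -0.7]
finger_gap: 0.0147
```

Run:
```python
from h import *
s=ctrl.get_state(); p=s['ee_pos']; R=s['eef_rot']
print('implied C',p+.095*R[:,0],'handle',np.degrees(np.arctan2(-R[1,0],-R[0,0])))
z=np.load('pics/w3.npz')
for x in [(262,80),(391,80),(326,12),(326,157)]: print(onz('wrist',*x,.073,z['p'],z['R']))
plan([])
```

```text
implied C [0.62511389 0.14288162 0.06195078] handle -43.502022003157855
[0.58851522 0.11075295 0.073     ]
[0.65571519 0.18154324 0.073     ]
[0.58898845 0.17661836 0.073     ]
[0.6648787  0.10560462 0.073     ]
now 5.725 [0.694  0.0775 0.0625] yaw 46.5 F [ 1.3  0.3 -0.7] gap 0.0147 j6 0.76
```

move_arm --pt "0.001 -0.013 0 0 0 0.14 0" --pt "0.004 -0.026 0 0 0 0.28 0" --pt "0.008 -0.039 0 0 0 0.42 0" --pt "0.0145 -0.0505 0 0 0 0.56 0" --pt "0.022 -0.061 0 0 0 0.7 0"

```text
time_s: 6.35
ee_pos: [0.6355, 0.0479, 0.0621]
eef_rot: [[-0.106, 0.994, 0.007], [0.994, 0.106, -0.001], [-0.002, 0.007, -1.0]]
wrist_force: [-0.8, 0.0, -2.7]
finger_gap: 0.0145
```

Run:
```python
from h import *
s=ctrl.get_state(); p=s['ee_pos']; R=s['eef_rot']
print('implied C',p+.095*R[:,0],'handle',np.degrees(np.arctan2(-R[1,0],-R[0,0])))
C=np.array([.625,.142])
T=[]
for h in (-91.5,-99.5,-107.5):
  a=np.radians(h); T.append(((*(C+.095*np.array([np.cos(a),np.sin(a)])),.062),h+90))
plan(T)
```

```text
implied C [0.6253603  0.14234016 0.06189349] handle -83.89417220182077
now 6.35 [0.6355 0.0479 0.0621] yaw 6.1 F [-0.8  0.  -2.7] gap 0.0145 j6 1.41
[0.0005, -0.013, -0.0, 0.007, 0.001, 0.133]
[0.0032, -0.026, -0.0001, 0.007, 0.001, 0.272]
[0.0076, -0.0384, -0.0002, 0.007, 0.0, 0.412]
```

move_arm --pt "0.0005 -0.013 0 0 0 0.13 0" --pt "0.003 -0.026 0 0 0 0.27 0" --pt "0.0075 -0.0385 0 0 0 0.41 0" --pt "0.0075 -0.0385 0 0 0 0.41 0" --pt "0.0075 -0.0385 0 0 0 0.41 50"

```text
time_s: 6.98
ee_pos: [0.5974, 0.0511, 0.0623]
eef_rot: [[0.297, 0.955, 0.009], [0.955, -0.297, -0.001], [0.002, 0.009, -1.0]]
wrist_force: [0.0, -0.0, 0.7]
finger_gap: 0.0315
```

move_arm --pt "0 0 0 0 0 0 50" --pt "0 0 -0.05 0 0 0 50" --pt "0 0 -0.11 0 0 0 50" --pt "0 0 -0.14 0 0 0 50"

```text
time_s: 7.48
ee_pos: [0.5982, 0.0512, 0.2065]
eef_rot: [[0.296, 0.955, 0.015], [0.955, -0.296, -0.001], [0.003, 0.015, -1.0]]
wrist_force: [0.3, -0.3, 0.4]
finger_gap: 0.0426
```

Run:
```python
from h import *
s=ctrl.get_state(); im,d=viewer.get_image('wrist'); cv2.imwrite('pics/w4.png',im); p,R=s['ee_pos'],s['eef_rot']
np.savez('pics/w4.npz',im=im,d=d,p=p,R=R)
plan([((.587,-.097,.2),90),((.587,-.097,.2),0)])
```

```text
now 7.525 [0.5995 0.0511 0.2098] yaw -17.2 F [1.2 1.2 2.8] gap 0.0425 j6 1.82
[-0.1452, 0.0317, 0.0098, 0.017, 0.015, -1.871]
[-0.1452, 0.0317, 0.0098, 0.019, -0.002, -0.3]
```

View pics/w4.png

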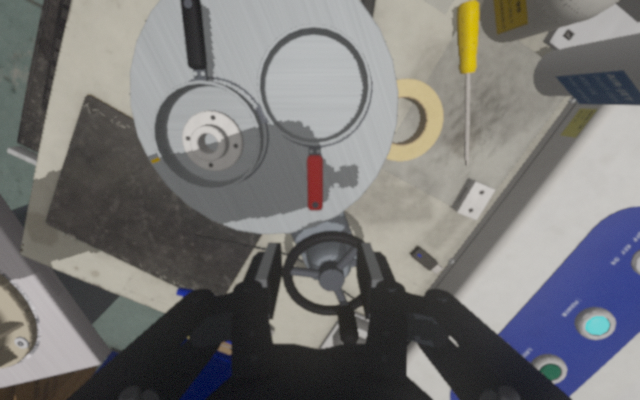

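Run:
```python
from h import *
z=np.load('pics/w4.npz')
for x in [(283,272),(374,272),(326,233),(328,313)]: print(onz('wrist',*x,.081,z['p'],z['R']))
print('knobtop',onz('wrist',346,309,.13,z['p'],z['R']))
for q in [(.585,-.052,.081),(.587,-.097,.13)]: print(proj('wrist',q,z['p'],z['R']))
im=z['im'][200:350,230:430]; cv2.imwrite('pics/w4c.png',cv2.resize(im,None,fx=4,fy=4))
```

```text
[ 0.53526274 -0.02846857  0.081     ]
[ 0.63171635 -0.05945683  0.081     ]
[0.59449917 0.00296231 0.081     ]
[ 0.56668671 -0.09792002  0.081     ]
knobtop [ 0.5946851  -0.05657255  0.13      ]
[331.98249171 277.54940192]
[349.19881996 341.63453089]
```

View pics/w4c.png

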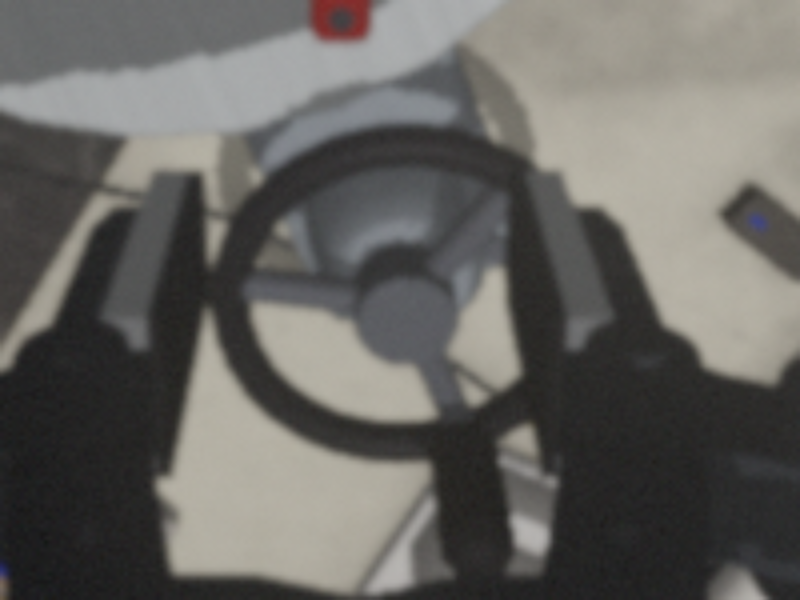

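Run:
```python
from h import *
z=np.load('pics/w4.npz')
print(onz('wrist',331,279,.094,z['p'],z['R']),onz('wrist',349.5,338,.13,z['p'],z['R']), onz('wrist',328,274,.081,z['p'],z['R']))
plan([((.587,-.096,.17),90),((.587,-.096,.17),0)])
```

```text
[ 0.58530439 -0.04448278  0.094     ] [ 0.58852571 -0.09248726  0.13      ] [ 0.58207756 -0.04616591  0.081     ]
now 7.525 [0.5995 0.0511 0.2098] yaw -17.2 F [1.2 1.2 2.8] gap 0.0425 j6 1.82
[-0.1444, 0.0308, 0.0398, 0.017, 0.015, -1.871]
[-0.1444, 0.0308, 0.0398, 0.019, -0.002, -0.3]
```

move_arm --pt "-0.05 0.01 0 0 0 -0.15 60" --pt "-0.1 0.02 0.0 0.019 0 -0.3 60" --pt "-0.143 0.032 0.02 0.019 0 -0.3 60" --pt "-0.143 0.032 0.04 0.019 0 -0.3 60" --pt "-0.143 0.032 0.04 0.019 0 -0.3 60"

```text
time_s: 8.15
ee_pos: [0.5877, -0.0955, 0.1681]
eef_rot: [[0.001, 1.0, -0.002], [1.0, -0.001, 0.003], [0.003, -0.002, -1.0]]
wrist_force: [0.0, 0.9, 0.5]
finger_gap: 0.0514
```

Run:
```python
from h import *
s=ctrl.get_state(); im,d=viewer.get_image('wrist'); cv2.imwrite('pics/w5.png',im); p,R=s['ee_pos'],s['eef_rot']
np.savez('pics/w5.npz',im=im,d=d,p=p,R=R)
for q in [(.585,-.049,.094),(.588,-.095,.13),(.588,-.0945,.09)]: print(proj('wrist',q,p,R))
plan([((.588,-.0945,.094),0)])
```

```text
[313.66354242 152.39359836]
[317.39720023 226.48039602]
[317.70656276 205.70736982]
now 8.2 [ 0.5883 -0.0951  0.1693] yaw -0.0 F [0.4 0.2 0.2] gap 0.0513 j6 1.28
[0.0004, -0.0003, 0.0753, -0.001, -0.002, -0.0]
```

View pics/w5.png

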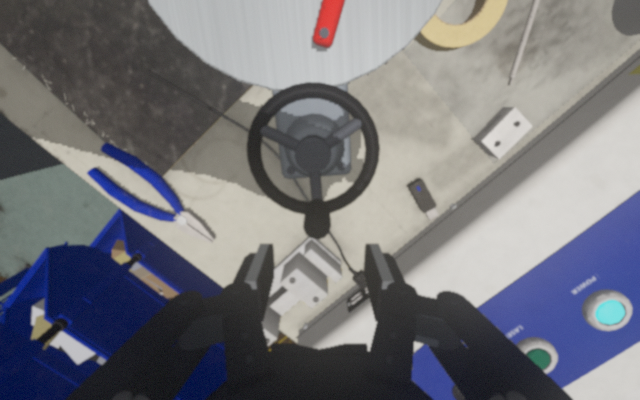

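move_arm --pt "0.0 0.0 0.04 0 0 0 60" --pt "0.0 0.0 0.075 0 0 0 60" --pt "0 0 0.075 0 0 0 60" --pt "0 0 0.075 0 0 0 0" --pt "0 0 0.075 0 0 0 0"

```text
time_s: 8.82
ee_pos: [0.5889, -0.0951, 0.0969]
eef_rot: [[-0.0, 1.0, 0.001], [1.0, 0.0, 0.001], [0.001, 0.001, -1.0]]
wrist_force: [-3.9, 1.2, 4.3]
finger_gap: 0.0193
```

move_arm --pt "0 0 0 0 0 0 0" --pt "0 0 0 0 0 0 0"

```text
time_s: 9.07
ee_pos: [0.5888, -0.0951, 0.097]
eef_rot: [[-0.0, 1.0, 0.001], [1.0, 0.0, 0.001], [0.001, 0.001, -1.0]]
wrist_force: [-0.6, -0.7, -4.2]
finger_gap: 0.019
```

```bash
cat >> h.py <<'E'
def crank(W,angs,r=.046,z=None):
    s=ctrl.get_state(); p,R=s['ee_pos'],s['eef_rot']
    v=p[:2]-W; print('ang',np.degrees(np.arctan2(v[1],v[0])),'r',np.linalg.norm(v))
    plan([((W[0]+r*np.cos(np.radians(a)),W[1]+r*np.sin(np.radians(a)),z or p[2]),0) for a in angs])
E
python3 - <<'E'
from h import *
W=np.array([.585,-.049]); crank(W,[-86-24*k for k in range(1,6)])
E
```

```text
ang -85.2591515753921 r 0.04622157229382668
now 9.075 [ 0.5888 -0.0951  0.097 ] yaw 0.0 F [-0.6 -0.7 -4.2] gap 0.019 j6 1.28
[0.0028, -0.0196, -0.0, 0.001, -0.001, 0.0]
[0.013, -0.0358, -0.0, 0.001, -0.001, 0.0]
[0.0288, -0.0465, -0.0, 0.001, -0.001, 0.0]
[0.0477, -0.0498, -0.0, 0.001, -0.001, 0.0]
[0.0662, -0.0451, 0.0, 0.001, -0.001, 0.0]
```

move_arm --pt "0.003 -0.0195 0 0 0 0 0" --pt "0.013 -0.036 0 0 0 0 0" --pt "0.029 -0.0465 0 0 0 0 0"

```text
time_s: 9.45
ee_pos: [0.541, -0.0694, 0.097]
eef_rot: [[0.003, 1.0, -0.001], [1.0, -0.003, -0.006], [-0.006, -0.001, -1.0]]
wrist_force: [-1.2, -8.0, -4.4]
finger_gap: 0.019
```

Run:
```python
from h import *
W=np.array([.585,-.049]); crank(W,[-158-24*k for k in range(1,6)],z=.097)
```

```text
ang -155.1794255727995 r 0.04851602850392182
now 9.45 [ 0.541  -0.0694  0.097 ] yaw -0.2 F [-1.2 -8.  -4.4] gap 0.019 j6 1.3
[0.022, -0.002, -0.0002, -0.001, 0.006, -0.003]
[0.0405, 0.0026, -0.0003, -0.001, 0.006, -0.003]
[0.0556, 0.0143, -0.0004, -0.001, 0.006, -0.003]
[0.0647, 0.0312, -0.0004, -0.001, 0.006, -0.003]
[0.0661, 0.0502, -0.0005, -0.001, 0.006, -0.003]
```

move_arm --pt "0.022 -0.002 0 0 0.006 0 0" --pt "0.0405 0.0025 0 0 0.006 0 0" --pt "0.0555 0.0145 0 0 0.006 0 0" --pt "0.0645 0.031 0 0 0.006 0 0" --pt "0.066 0.05 0 0 0.006 0 0"

```text
time_s: 10.07
ee_pos: [0.5896, -0.0038, 0.0969]
eef_rot: [[0.003, 1.0, -0.004], [1.0, -0.003, -0.002], [-0.002, -0.004, -1.0]]
wrist_force: [-7.9, -9.7, 0.6]
finger_gap: 0.0192
```

Run:
```python
from h import *
W=np.array([.585,-.049]); crank(W,[82-24*k for k in range(1,6)],z=.097)
```

```text
ang 84.1533762317268 r 0.045417779385290874
now 10.075 [ 0.5896 -0.0038  0.0969] yaw -0.2 F [-7.9 -9.7  0.6] gap 0.0192 j6 1.43
[-0.0061, 0.0198, -0.0002, -0.004, 0.002, -0.003]
[-0.0194, 0.0336, -0.0002, -0.004, 0.002, -0.003]
[-0.0371, 0.0408, -0.0002, -0.004, 0.002, -0.003]
[-0.0562, 0.0402, -0.0002, -0.004, 0.002, -0.003]
[-0.0734, 0.0318, -0.0001, -0.004, 0.002, -0.003]
```

Run:
```python
from h import *
W=np.array([.585,-.050]); crank(W,[82-24*k for k in range(1,6)],z=.097)
```

```text
ang 84.2791282029837 r 0.046412689318259946
now 10.075 [ 0.5896 -0.0038  0.0969] yaw -0.2 F [-7.9 -9.7  0.6] gap 0.0192 j6 1.43
[-0.0071, 0.0198, -0.0002, -0.004, 0.002, -0.003]
[-0.0204, 0.0336, -0.0002, -0.004, 0.002, -0.003]
[-0.0381, 0.0408, -0.0002, -0.004, 0.002, -0.003]
[-0.0572, 0.0402, -0.0002, -0.004, 0.002, -0.003]
[-0.0744, 0.0318, -0.0001, -0.004, 0.002, -0.003]
```

move_arm --pt "-0.007 0.02 0 0 0.002 0 0" --pt "-0.0205 0.0335 0 0 0.002 0 0" --pt "-0.038 0.041 0 0 0.002 0 0" --pt "-0.057 0.04 0 0 0.002 0 0" --pt "-0.0745 0.032 0 0 0.002 0 0"

```text
time_s: 10.7
ee_pos: [0.6203, -0.076, 0.0969]
eef_rot: [[0.001, 1.0, -0.006], [1.0, -0.001, 0.006], [0.006, -0.006, -1.0]]
wrist_force: [-6.2, 11.3, 2.2]
finger_gap: 0.0189
```

Run:
```python
from h import *
W=np.array([.585,-.050]); crank(W,[-38-24*k for k in range(1,6)],z=.097)
```

```text
ang -36.41619857709987 r 0.043839882331752324
now 10.7 [ 0.6203 -0.076   0.0969] yaw -0.1 F [-6.2 11.3  2.2] gap 0.0189 j6 1.32
[-0.0146, -0.0137, -0.0001, -0.006, -0.006, -0.001]
[-0.0199, -0.032, -0.0, -0.006, -0.006, -0.001]
[-0.0173, -0.051, 0.0001, -0.006, -0.006, -0.001]
[-0.0071, -0.0672, 0.0003, -0.006, -0.006, -0.001]
[0.0087, -0.0779, 0.0004, -0.006, -0.006, -0.001]
```

Run:
```python
from h import *
W=np.array([.584,-.0495]); crank(W,[-38-24*k for k in range(1,6)],z=.097,r=.0455)
```

```text
ang -36.17233303199385 r 0.04494183861336184
now 10.7 [ 0.6203 -0.076   0.0969] yaw -0.1 F [-6.2 11.3  2.2] gap 0.0189 j6 1.32
[-0.0137, -0.0149, -0.0001, -0.006, -0.006, -0.001]
[-0.0189, -0.0331, -0.0, -0.006, -0.006, -0.001]
[-0.0163, -0.0518, 0.0001, -0.006, -0.006, -0.001]
[-0.0063, -0.0679, 0.0003, -0.006, -0.006, -0.001]
[0.0094, -0.0785, 0.0004, -0.006, -0.006, -0.001]
```

move_arm --pt "-0.0135 -0.015 0 -0.006 -0.006 0 0" --pt "-0.019 -0.033 0 -0.006 -0.006 0 0" --pt "-0.0165 -0.052 0 -0.006 -0.006 0 0" --pt "-0.0065 -0.068 0 -0.006 -0.006 0 0" --pt "0.0095 -0.0785 0 -0.006 -0.006 0 0"

```text
time_s: 11.32
ee_pos: [0.5407, -0.069, 0.097]
eef_rot: [[0.004, 1.0, -0.002], [1.0, -0.004, -0.005], [-0.005, -0.002, -1.0]]
wrist_force: [1.6, -6.1, -9.9]
finger_gap: 0.019
```

Run:
```python
from h import *
W=np.array([.584,-.0495]); crank(W,[-158-24*k for k in range(1,6)],z=.097,r=.0455)
```

```text
ang -155.70931674513935 r 0.04749075502018864
now 11.325 [ 0.5407 -0.069   0.097 ] yaw -0.2 F [ 1.6 -6.1 -9.9] gap 0.019 j6 1.3
[0.0211, -0.0023, -0.0001, -0.002, 0.005, -0.004]
[0.0395, 0.0022, -0.0002, -0.002, 0.005, -0.004]
[0.0544, 0.0138, -0.0003, -0.002, 0.005, -0.004]
[0.0634, 0.0305, -0.0004, -0.002, 0.005, -0.004]
[0.0648, 0.0494, -0.0004, -0.002, 0.005, -0.004]
```

move_arm --pt "0.021 -0.0025 0 0 0.005 0 0" --pt "0.0395 0.002 0 0 0.005 0 0" --pt "0.0545 0.014 0 0 0.005 0 0" --pt "0.0635 0.0305 0 0 0.005 0 0" --pt "0.065 0.0495 0 0 0.005 0 0"

```text
time_s: 11.95
ee_pos: [0.5888, -0.0038, 0.0969]
eef_rot: [[0.003, 1.0, -0.006], [1.0, -0.003, -0.001], [-0.001, -0.006, -1.0]]
wrist_force: [-7.5, -7.5, 0.3]
finger_gap: 0.0192
```

Run:
```python
from h import *
W=np.array([.584,-.0495]); crank(W,[82-24*k for k in range(1,6)]+[-62,-85],z=.097,r=.0455)
```

```text
ang 83.98431111576582 r 0.04597776615836607
now 11.95 [ 0.5888 -0.0038  0.0969] yaw -0.2 F [-7.5 -7.5  0.3] gap 0.0192 j6 1.43
[-0.0071, 0.0193, -0.0002, -0.006, 0.001, -0.003]
[-0.0202, 0.033, -0.0003, -0.006, 0.001, -0.003]
[-0.0377, 0.0401, -0.0003, -0.006, 0.001, -0.003]
[-0.0566, 0.0395, -0.0003, -0.006, 0.001, -0.003]
[-0.0736, 0.0313, -0.0003, -0.006, 0.001, -0.003]
[-0.0858, 0.0168, -0.0002, -0.006, 0.001, -0.003]
[-0.0911, -0.0005, -0.0001, -0.006, 0.001, -0.003]
```

move_arm --pt "-0.007 0.0195 0 0 0.001 0 0" --pt "-0.02 0.033 0 0 0.001 0 0" --pt "-0.0375 0.04 0 0 0.001 0 0" --pt "-0.0565 0.0395 0 0 0.001 0 0" --pt "-0.0735 0.0315 0 0 0.001 0 0"

```text
time_s: 12.58
ee_pos: [0.6204, -0.0756, 0.0969]
eef_rot: [[0.002, 1.0, -0.005], [1.0, -0.002, 0.005], [0.005, -0.005, -1.0]]
wrist_force: [-2.7, 8.8, -1.1]
finger_gap: 0.0191
```

Run:
```python
from h import *
W=np.array([.584,-.0495]); crank(W,[-62,-84.5],z=.097,r=.0455)
plan([((.5888,-.0951,.097),0)])
```

```text
ang -35.64958001175287 r 0.04485288921245264
now 12.575 [ 0.6204 -0.0756  0.0969] yaw -0.1 F [-2.7  8.8 -1.1] gap 0.0191 j6 1.32
[-0.0141, -0.0151, -0.0, -0.005, -0.005, -0.002]
[-0.0192, -0.0321, 0.0, -0.005, -0.005, -0.002]
now 12.575 [ 0.6204 -0.0756  0.0969] yaw -0.1 F [-2.7  8.8 -1.1] gap 0.0191 j6 1.32
[-0.0195, -0.0316, 0.0, -0.005, -0.005, -0.002]
```

move_arm --pt "-0.014 -0.015 0 -0.005 -0.005 0 0" --pt "-0.0195 -0.032 0 -0.005 -0.005 0 0" --pt "-0.0195 -0.032 0 -0.005 -0.005 0 0" --pt "-0.0195 -0.032 0 -0.005 -0.005 0 0"

```text
time_s: 13.08
ee_pos: [0.5874, -0.0952, 0.0969]
eef_rot: [[0.002, 1.0, -0.002], [1.0, -0.002, -0.001], [-0.001, -0.002, -1.0]]
wrist_force: [-5.2, -1.4, -1.3]
finger_gap: 0.019
```

Run:
```python
from h import *
plan([((.5888,-.0951,.097),0)])
```

```text
now 13.075 [ 0.5874 -0.0952  0.0969] yaw -0.1 F [-5.2 -1.4 -1.3] gap 0.019 j6 1.28
[0.0001, 0.0014, -0.0001, -0.002, 0.001, -0.002]
```

move_arm --pt "0 0 0 0 0 0 60" --pt "0 0 0 0 0 0 60" --pt "0 0 -0.05 0 0 0 60" --pt "0 0 -0.11 0 0 0 60" --pt "0 0 -0.11 0 0 0 60"

```text
time_s: 13.7
ee_pos: [0.5918, -0.096, 0.2136]
eef_rot: [[0.002, 1.0, 0.01], [1.0, -0.002, -0.005], [-0.004, 0.01, -1.0]]
wrist_force: [-0.2, 0.1, -0.2]
finger_gap: 0.0514
```

Run:
```python
from h import *
s=ctrl.get_state(); im,d=viewer.get_image('wrist'); cv2.imwrite('pics/w6.png',im)
im,d=viewer.get_image('side'); cv2.imwrite('pics/side6.png',im)
plan([((.513,.34,.2),-13.5)])
```

```text
now 13.8 [ 0.589  -0.0952  0.2083] yaw -0.1 F [-0.7 -0.4 -0.2] gap 0.051 j6 1.28
[0.4351, -0.0767, 0.0074, 0.002, 0.002, 0.234]
```

View pics/w6.png

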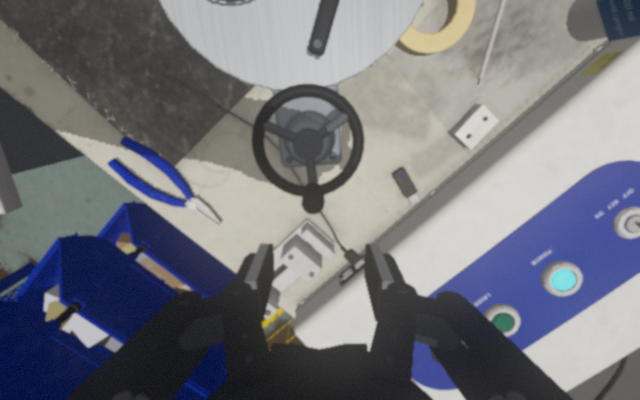

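View pics/side6.png

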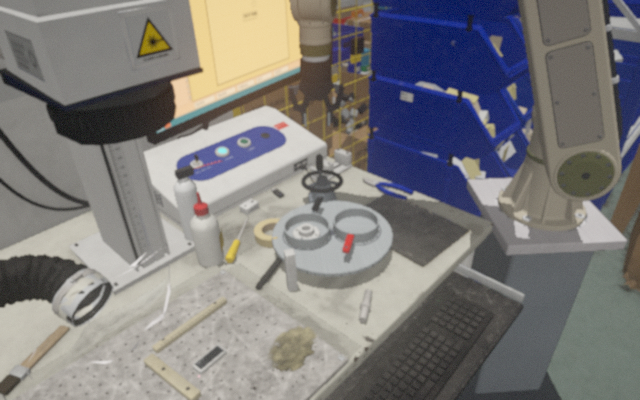

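move_arm --pt "0.062 -0.011 0 0 0 0.05 60" --pt "0.124 -0.022 0 0 0 0.1 60" --pt "0.186 -0.033 0 0 0 0.15 60" --pt "0.248 -0.044 0 0 0 0.2 60" --pt "0.31 -0.055 0 0 0 0.234 60"

```text
time_s: 14.42
ee_pos: [0.5336, 0.2147, 0.206]
eef_rot: [[0.235, 0.972, -0.001], [0.972, -0.235, -0.002], [-0.002, 0.0, -1.0]]
wrist_force: [1.2, 0.8, 0.3]
finger_gap: 0.0515
```

Run:
```python
from h import *
plan([((.513,.34,.13),-13.5)])
```

```text
now 14.425 [0.5336 0.2147 0.206 ] yaw -13.6 F [1.2 0.8 0.3] gap 0.0515 j6 2.05
[0.1171, -0.0495, 0.0757, 0.0, 0.002, -0.001]
```

move_arm --pt "0.058 -0.025 0.0 0 0 0 60" --pt "0.117 -0.0495 0.03 0 0 0 60" --pt "0.117 -0.0495 0.076 0 0 0 60" --pt "0.117 -0.0495 0.076 0 0 0 60"

```text
time_s: 14.92
ee_pos: [0.5085, 0.3392, 0.1239]
eef_rot: [[0.232, 0.973, -0.011], [0.973, -0.233, -0.007], [-0.01, -0.009, -1.0]]
wrist_force: [-1.0, -0.8, -0.1]
finger_gap: 0.0513
```

Run:
```python
from h import *
s=ctrl.get_state(); im,d=viewer.get_image('wrist'); cv2.imwrite('pics/w7.png',im); p,R=s['ee_pos'],s['eef_rot']
np.savez('pics/w7.npz',im=im,d=d,p=p,R=R)
print(proj('wrist',(.513,.34,.011),p,R))
plan([((.513,.34,.003),-13.5)])
im,d=viewer.get_image('top'); im=im[110:280,190:430]; cv2.imwrite('pics/top7.png',cv2.resize(im,None,fx=3.3,fy=3.3,interpolation=cv2.INTER_CUBIC))
```

```text
[322.81012297 190.9381009 ]
now 14.975 [0.5106 0.3391 0.127 ] yaw -13.5 F [ 0.5 -0.4  0.4] gap 0.0512 j6 2.26
[0.0023, 0.0027, 0.1239, -0.005, 0.007, -0.0]
```

View pics/w7.png

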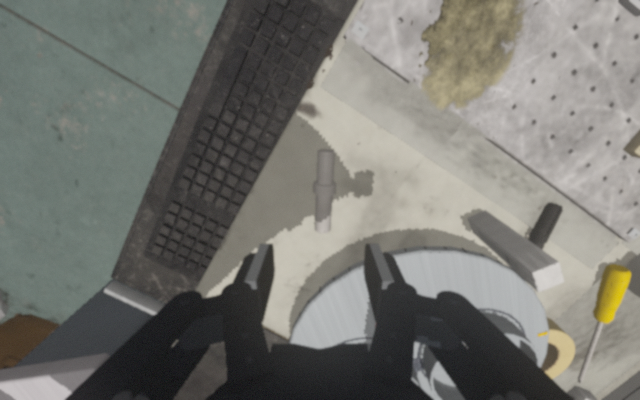

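View pics/top7.png

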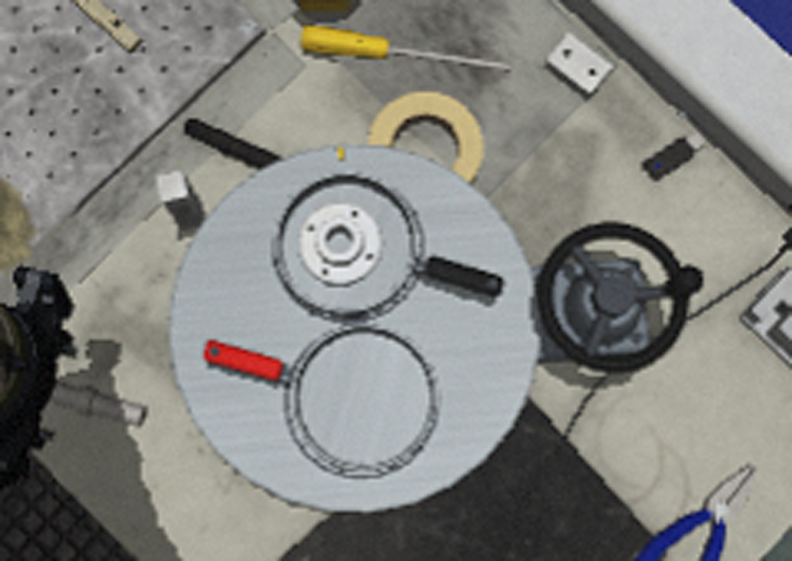

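move_arm --pt "0.002 0.0035 0.06 -0.005 0.007 0 60" --pt "0.002 0.0035 0.11 -0.005 0.007 0 60" --pt "0.002 0.0035 0.121 -0.005 0.007 0 60" --pt "0.002 0.0035 0.121 -0.005 0.007 0 60"

```text
time_s: 15.52
ee_pos: [0.5174, 0.3396, 0.0098]
eef_rot: [[0.236, 0.972, 0.005], [0.972, -0.236, 0.003], [0.004, 0.005, -1.0]]
wrist_force: [0.5, -0.3, 1.0]
finger_gap: 0.0508
```

Run:
```python
from h import *
plan([((.513,.34,.003),-13.5)])
s=ctrl.get_state(); im,d=viewer.get_image('wrist'); cv2.imwrite('pics/w8.png',im)
plan([((.513,.34,.003),-13.5)])
```

```text
now 15.525 [0.5174 0.3396 0.0098] yaw -13.7 F [ 0.5 -0.3  1. ] gap 0.0508 j6 2.26
[-0.0007, -0.0044, 0.0068, 0.005, -0.004, -0.003]
now 15.575 [0.5181 0.3402 0.0108] yaw -13.6 F [0.1 1.  0.6] gap 0.0513 j6 2.26
[-0.0014, -0.005, 0.0078, 0.006, -0.005, -0.003]
```

View pics/w8.png

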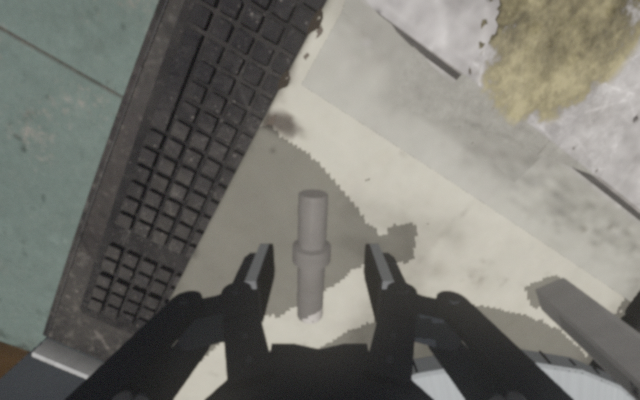

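Run:
```python
from h import *
s=ctrl.get_state();p,R=s['ee_pos'],s['eef_rot']
q=np.array(p);q[2]=.011;print(proj('wrist',q,p,R))
print([onz('wrist',*x,.011,p,R).round(4) for x in [(313,200),(311,315),(312,255)]])
```

```text
[316.59591793 255.981082  ]
[array([0.5244, 0.3739, 0.011 ]), array([0.5046, 0.3   , 0.011 ]), array([0.5157, 0.3414, 0.011 ])]
```

move_arm --pt "-0.001 -0.0035 0.007 0.005 -0.005 0 60" --pt "-0.001 -0.0035 0.007 0.005 -0.005 0 60" --pt "-0.001 -0.0035 0.007 0.005 -0.005 0 60"

```text
time_s: 15.95
ee_pos: [0.5149, 0.3404, 0.0045]
eef_rot: [[0.236, 0.972, 0.002], [0.972, -0.236, 0.0], [0.001, 0.002, -1.0]]
wrist_force: [0.9, -0.1, 0.2]
finger_gap: 0.0511
```

move_arm --pt "0 0 0.001 0 0 0 0" --pt "0 0 0.001 0 0 0 0" --pt "0 0 0.001 0 0 0 0" --pt "0 0 0.001 0 0 0 0"

```text
time_s: 16.45
ee_pos: [0.5151, 0.3406, 0.0039]
eef_rot: [[0.236, 0.972, 0.003], [0.972, -0.236, 0.001], [0.001, 0.002, -1.0]]
wrist_force: [0.1, 1.3, 4.0]
finger_gap: 0.0208
```

Run:
```python
from h import *
plan([])
s=ctrl.get_state(); im,d=viewer.get_image('wrist'); cv2.imwrite('pics/w9.png',im)
```

```text
now 16.45 [0.5151 0.3406 0.0039] yaw -13.6 F [0.1 1.3 4. ] gap 0.0208 j6 2.26
```

View pics/w9.png

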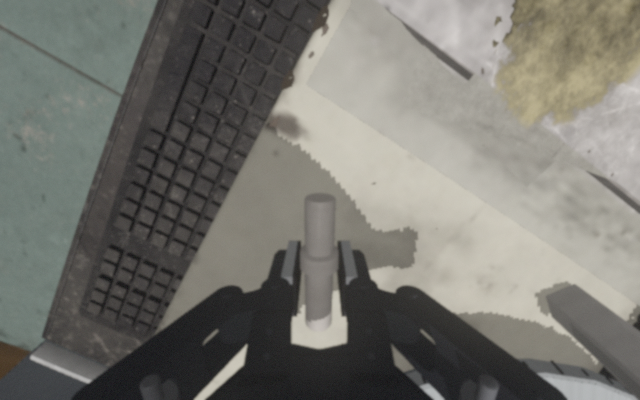

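move_arm --pt "0 0 -0.03 0 0 0 0" --pt "0 0 -0.08 0 0 0 0" --pt "0 0 -0.13 0 0 0 0" --pt "0 0 -0.15 0 0 0 0"

```text
time_s: 17.0
ee_pos: [0.5159, 0.341, 0.1568]
eef_rot: [[0.236, 0.972, 0.006], [0.972, -0.236, 0.002], [0.004, 0.005, -1.0]]
wrist_force: [1.2, 0.6, -1.6]
finger_gap: 0.0209
```

Run:
```python
from h import *
plan([((.5095,.1315,.15),-13.5)])
```

```text
now 17.0 [0.5159 0.341  0.1568] yaw -13.6 F [ 1.2  0.6 -1.6] gap 0.0209 j6 2.26
[-0.2051, 0.0431, 0.0063, 0.006, -0.004, -0.002]
```

move_arm --pt "-0.05 0.011 0 0 0 0 0" --pt "-0.1 0.022 0 0 0 0 0" --pt "-0.15 0.032 0 0 0 0 0" --pt "-0.195 0.041 0.0 0 0 0 0" --pt "-0.205 0.043 0.006 0.006 -0.004 0 0"

```text
time_s: 17.62
ee_pos: [0.5089, 0.1292, 0.15]
eef_rot: [[0.239, 0.971, -0.001], [0.971, -0.239, -0.001], [-0.001, -0.001, -1.0]]
wrist_force: [0.2, 0.6, -1.6]
finger_gap: 0.0208
```

move_arm --pt "0 0 0 0 0 0 0" --pt "0 0 0 0 0 0 0"

```text
time_s: 17.88
ee_pos: [0.5089, 0.13, 0.1496]
eef_rot: [[0.238, 0.971, -0.002], [0.971, -0.238, -0.0], [-0.001, -0.002, -1.0]]
wrist_force: [0.2, 0.4, -1.3]
finger_gap: 0.0208
```

Run:
```python
from h import *
s=ctrl.get_state(); im,d=viewer.get_image('wrist'); cv2.imwrite('pics/w10.png',im); p,R=s['ee_pos'],s['eef_rot']
np.savez('pics/w10.npz',im=im,d=d,p=p,R=R)
C=np.array([.5095,.1315,.073])
print([proj('wrist',C+.053*(np.cos(a)*R[:,0]+np.sin(a)*R[:,1]),p,R).round(0) for a in np.arange(4)*np.pi/2])
plan([((.5095,.1315,.053),-13.5)])
```

```text
[array([318., 141.]), array([381., 206.]), array([318., 261.]), array([254., 206.])]
now 17.925 [0.509  0.1302 0.1498] yaw -13.8 F [-0.2 -0.1 -1.8] gap 0.0208 j6 1.91
[0.0015, 0.0003, 0.0968, -0.001, 0.001, -0.004]
```

View pics/w10.png

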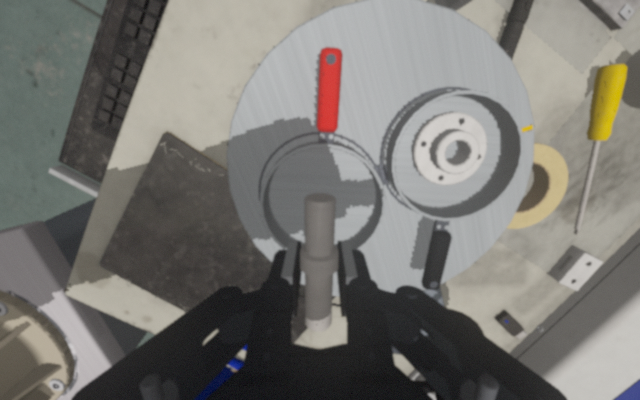

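Run:
```python
from h import *
z=np.load('pics/w10.npz')
im=z['im'][110:270,240:400]; cv2.imwrite('pics/w10c.png',cv2.resize(im,None,fx=4,fy=4,interpolation=cv2.INTER_CUBIC))
```

```text
(no output)
```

View pics/w10c.png

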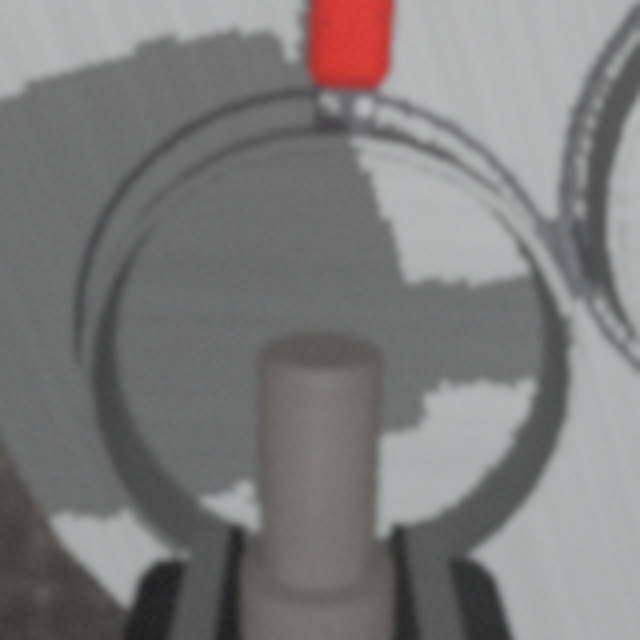

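move_arm --pt "0.001 0.0025 0.03 0 0 0 0" --pt "0.001 0.0025 0.06 0 0 0 0" --pt "0.001 0.0025 0.08 0 0 0 0" --pt "0.001 0.0025 0.09 0 0 0 0" --pt "0.001 0.0025 0.092 0 0 0 0"

```text
time_s: 18.55
ee_pos: [0.5113, 0.1312, 0.0574]
eef_rot: [[0.237, 0.972, -0.002], [0.972, -0.237, -0.0], [-0.001, -0.002, -1.0]]
wrist_force: [-0.1, 0.0, -1.8]
finger_gap: 0.0205
```

move_arm --pt "0 0 0 0 0 0 0" --pt "0 0 0.001 0 0 0 0"

```text
time_s: 18.8
ee_pos: [0.5121, 0.1314, 0.0573]
eef_rot: [[0.236, 0.972, -0.0], [0.972, -0.236, -0.0], [-0.0, -0.0, -1.0]]
wrist_force: [-1.0, 0.2, -1.6]
finger_gap: 0.0206
```

Run:
```python
from h import *
plan([])
s=ctrl.get_state(); im,d=viewer.get_image('wrist'); cv2.imwrite('pics/w11.png',im)
```

```text
now 18.8 [0.5121 0.1314 0.0573] yaw -13.7 F [-1.   0.2 -1.6] gap 0.0206 j6 1.91
```

View pics/w11.png

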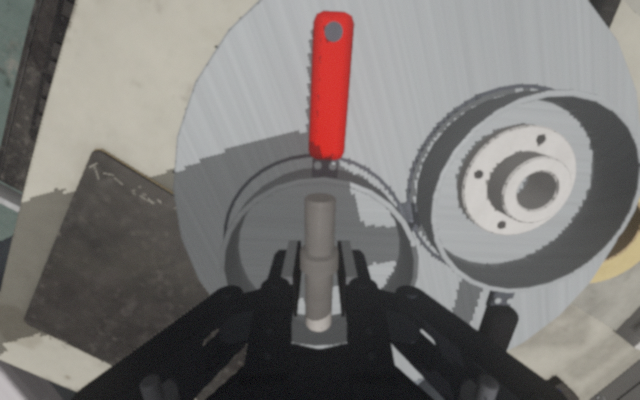

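move_arm --pt "0 0 0.002 0 0 0 0" --pt "0 0 0.003 0 0 0 0" --pt "0 0 0.004 0 0 0 0" --pt "0 0 0.004 0 0 0 0"

```text
time_s: 19.35
ee_pos: [0.5118, 0.1313, 0.053]
eef_rot: [[0.237, 0.972, -0.001], [0.972, -0.237, -0.0], [-0.001, -0.001, -1.0]]
wrist_force: [-0.5, 0.1, -1.6]
finger_gap: 0.0207
```

move_arm --pt "0 0 0.001 0 0 0 0" --pt "0 0 0.002 0 0 0 0" --pt "0 0 0.002 0 0 0 0"

```text
time_s: 19.73
ee_pos: [0.5119, 0.1312, 0.0528]
eef_rot: [[0.237, 0.972, 0.0], [0.972, -0.237, -0.0], [-0.0, 0.0, -1.0]]
wrist_force: [-5.1, -0.7, 13.8]
finger_gap: 0.0203
```

move_arm --pt "0 0 -0.001 0 0 0 0" --pt "0 0 -0.001 0 0 0 50" --pt "0 0 -0.001 0 0 0 50" --pt "0 0 -0.001 0 0 0 50"

```text
time_s: 20.23
ee_pos: [0.5119, 0.1313, 0.0536]
eef_rot: [[0.237, 0.972, -0.0], [0.972, -0.237, -0.0], [-0.0, -0.0, -1.0]]
wrist_force: [-0.0, -0.6, -0.3]
finger_gap: 0.0422
```

move_arm --pt "0 0 -0.03 0 0 0 50" --pt "0 0 -0.08 0 0 0 50" --pt "0 0 -0.14 0 0 0 50" --pt "0.06 0 -0.18 0 0 0 50" --pt "0.12 0 -0.2 0 0 0 50"

```text
time_s: 20.85
ee_pos: [0.5394, 0.2393, 0.2529]
eef_rot: [[0.239, 0.971, 0.004], [0.971, -0.239, 0.001], [0.001, 0.004, -1.0]]
wrist_force: [1.6, 0.4, -0.3]
finger_gap: 0.0426
```

move_arm --pt "0.06 0 -0.02 0 0 0 50" --pt "0.12 0 -0.02 0 0 0 50" --pt "0.18 0 -0.02 0 0 0 50" --pt "0.2 0 -0.02 0 0 0 50" --pt "0.2 0 -0.02 0 0 0 50"

```text
time_s: 21.48
ee_pos: [0.5869, 0.4352, 0.2712]
eef_rot: [[0.237, 0.972, 0.002], [0.972, -0.237, -0.0], [0.0, 0.002, -1.0]]
wrist_force: [0.4, -0.5, -0.7]
finger_gap: 0.0429
```

Run:
```python
from h import *
plan([])
im,d=viewer.get_image('top'); np.savez('pics/t12.npz',im=im,d=d); c=im[110:280,190:430]; cv2.imwrite('pics/top12.png',cv2.resize(c,None,fx=3.3,fy=3.3,interpolation=cv2.INTER_CUBIC))
im,d=viewer.get_image('side'); c=im[140:330,230:430]; cv2.imwrite('pics/side12.png',cv2.resize(c,None,fx=3,fy=3,interpolation=cv2.INTER_CUBIC))
```

```text
now 21.475 [0.5869 0.4352 0.2712] yaw -13.7 F [ 0.4 -0.5 -0.7] gap 0.0429 j6 2.34
```

View pics/top12.png

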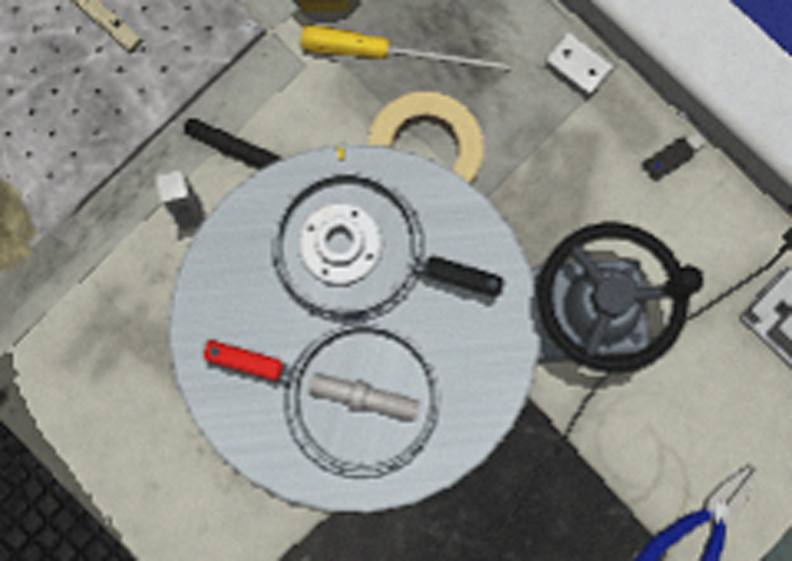

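View pics/side12.png

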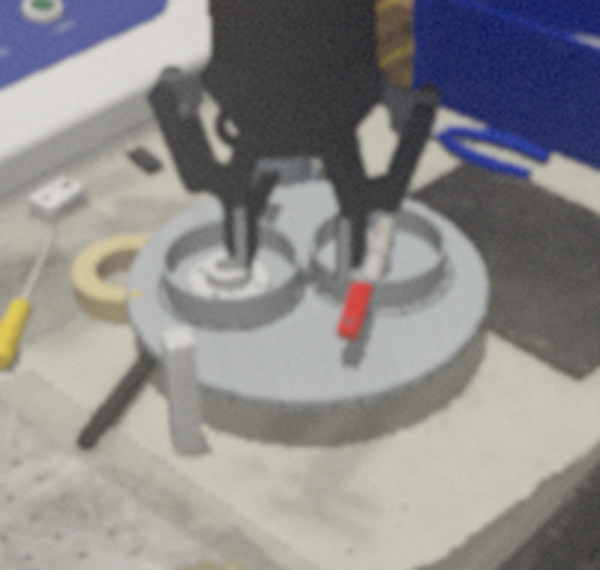

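Run:
```python
from h import *
print(ctrl.sign_off())
```

```text
the job is handed in; nothing more can be done
None
```

The whole task is done and the job was handed in at about 21.5 s of the 72 s allowed. The sign-off gives no verdict, so what follows rests on my own checks.

- **Handles:** I gripped each handle and led it clockwise round its pan's centre, about 58° for black and 64° for red. In the last top picture both lie inside the rim. By eye there is about 9 mm between the two pan rims, and neither handle touches the other pan.
- **Handwheel:** I gripped the knob and led it round two full turns. It ended about 1.4 mm (0.03 rad) past its start point. The red pan came round to the front.
- **Shaft:** I set it down in the red pan until the force rose to 14 N, backed off 1 mm and released it with the force near zero. In the top picture it lies flat, by eye within about 6 mm of the pan's centre.
- **Bystanders:** By eye, the flange is in the black pan within about 6 mm of its centre. The gauge block is upright, and it and the tape roll look where they began. The arm was clear of everything.
- **Disagreement:** The top camera and the arm's own readings differed by 3 to 5 mm on the positions of the pans and the wheel. I used the arm and wrist-camera values, and the grips came out centred.

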